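# Gauge the centrifuge plugs and sort out the good one

### The job

Three blue centrifuge plugs of different thickness stand by the go/no-go gauge; the good one is the one that passes between the green go jaws and stops on the red no-go jaws below. Lower the good plug into the gauge until it rests on the red jaws, then take it out and stand it upright in the green-floored pass tray at the gauge's other end, and let go. Leave the other two plugs standing where they are.

Things in the scene. Friction and masses are not known exactly. Their poses are not given: they have to be found in the camera images.
- plug_mid: Loose upright blue centrifuge blanking plug: round body 42 mm in diameter and 40 mm tall, two black bands; on top a white round knob 20 mm in diameter and 34 mm tall (74 mm overall). The good one: it passes the go jaws (50 mm apart) and stops on the no-go jaws (32 mm apart). Origin: centre of the underside; z is up along the plug's axis.
- plug_narrow: Loose upright blue centrifuge blanking plug: round body 26 mm in diameter and 40 mm tall, two black bands; on top a white round knob 20 mm in diameter and 34 mm tall (74 mm overall). Too thin: it would fall through the no-go jaws. Not to be moved. Origin: centre of the underside; z is up along the plug's axis.
- plug_wide: Loose upright blue centrifuge blanking plug: round body 60 mm in diameter and 40 mm tall, two black bands; on top a white round knob 20 mm in diameter and 34 mm tall (74 mm overall). Too thick: it does not pass the go jaws. Not to be moved. Origin: centre of the underside; z is up along the plug's axis.
- gauge: Fixed slot gauge and tray on a 110x250 mm base; origin at its underside's centre on the worktop, y along it, z up. Slot centre y -65 mm, 100 long in y, ends open; green go jaws 50 apart in x, heights 35-60 mm, bevelled to 66 at top (68 high); red no-go jaws below 32 apart: a stopped plug's underside is 35 mm up. White tray, green floor: centre y +60 mm, inside 92 (x) by 102 (y), floor 14 and rim 35 mm up.
Not all that is in view belongs to the job. What is shaped like the plug_mid but yellow is not meant.

How it is judged:
By the outcome, as a careful person would: the job done as asked, in the order asked, and still so for the second after the job is handed in, with the robot touching nothing.
It also fails if it takes over 42 s, if anything falls off the work surface, if the arm or the gripper's body presses on something with over 40 N, if the wrist force passes 120 N, or if a joint passes its speed limit or range.

### The arm

A 6-joint arm with a two-finger parallel gripper is mounted at the origin on a cart in front of the work surface, level with it; the furniture and walls round the work are solid. World frame = base frame: x ahead of the robot, y to its left, z up, the work surface at z = 0. Lengths are in mm, angles in degrees, forces in N, time in s.
With the tool pointing down it reaches from about 300 to 850 mm from the base axis. Payload 4.2 kg.
Tool frame: the origin (TCP) lies on the centre line of the jaws, within the pads' length; the fingertips stand 14 mm ahead of it and the grasp point (between the pads) lies 5 mm behind it (env.finger_overhang is the z of the fingertips in the tool frame, in mm); z points along the fingers, y is the line along which they close (so a half turn about z gives the same grasp; the last joint's range is limited). The gripper opens to 91 mm and grips with 3 to 60 N. Pads are 32 mm wide; open, the fingers measure 118 mm over their backs; the gripper's body (76 mm by 178 mm) begins 60 mm behind the grasp point.
Start: joints at [67.265, 18.312, 89.639, -0, 72.044, -1.146], TCP at [211.572, 534.676, 227.976] pointing down, gripper open.
Joint ranges: [-177.97, 177.97], [-48.28, 115.42], [12.27, 149.76], [-77.06, 257.06], [2.81, 150.46], [-146.56, 146.56]. Speed limits (degrees/s): [147.25, 147.25, 180, 180, 180, 180].

### API

Orientations are given as [roll, pitch, yaw] about the fixed x, y, z axes, in that order (R = Rz(yaw) Ry(pitch) Rx(roll)).
In Python, from workcell import sensors, viewer, env gives the robot as it stands. The module is installed in compiled form; this text tells all that it offers.
- The arm moves only by the tool step_arm, never from a script. Its argument "plan" is one flat list of numbers, 6 for each row, row after row: the shift along the tool's x, y, z in cm, then the turn, a rotation vector about the tool's x, y, z in rad. In form: [x, y, z, wx, wy, wz, x, y, z, wx, wy, wz, ...]. A call has 1 to 5 rows; each row shifts and turns the commanded pose from where the row before left it, along the tool's axes as they then stand; what a row does not reach is not made up. A row lasts 1/12 s, in which the tool goes at most 41.7 mm and 7.16 degrees, less where a joint would pass 70% of its speed; a pose out of reach is approached as far as the arm can. A call is refused whole if a number of a shift passes 4.17 or a number of a turn 0.125, either way. A call with a gripper value outside its range is refused whole. "hand" is the finger opening in cm, from 0 to 9.12, set as the call begins (left out, the last holds). The fingers move at their own pace and stop on an object; "newtons" is the grip in N (left out, the last holds). Time passes only in rows, so rows that do not move let the fingers close. It gives the time, the measured TCP pose, the force, the opening and the grip force at its end, in the units of the state.
- sensors.state(): the state, without advancing time (a new reading comes with each control period).
- viewer.grab_frame(name): name is "side" or "top" or "wrist"; returns a dict with "img" (384x512x3 uint8, red, green, blue), "fx", "fy", "cx", "cy" (pixels), "k1" (the pictures are not rectified: a ray, as slopes to the right and down, at radius r is drawn at 1 + k1 r^2 times it, then the intrinsics apply), "position" and "attitude" of the camera in the world. Camera axes: x right, y down, z forward; pixel columns grow to the right and rows downward; lengths in mm; the calibration is good to about 2 mm. A picture is of the moment at which its call begins. There is no depth.
- env.job_done(): hands the job in; it is judged then, once.
Trained networks look in a picture, given as the dict that the camera call returned (one of the last four; its "shot" number tells which), for a name from the list of things; names that differ only in an ending like _2 or _b are one class to them, and where a whole thing is asked for, a point or a joint stands for the part that bears it (a point fixed in the world has none). Each returns a list of dicts, best first, with "score" (0 to 1); they miss things now and then, are a little off and sometimes report something else, mostly with a low value. They report only what shows in the picture. A call takes as long as a camera call. They do not tell look-alikes from the thing itself.
- viewer.boxes_of(name, picture): "location" ([column, row] in pixels, amid what is visible of it).
- viewer.pinpoint(name, picture): "location" ([column, row] in pixels: a listed point, or the origin of a listed thing).
The state is a dict: "time_s": time; "qpos": joint angles; "qvel": joint speeds; "effort": joint torques, N m; "ee_pos": TCP position; "ee_rot": TCP orientation; "force": force on the tool from outside, world axes, zero at the start; "torque": the same for the moment, N m; "gripper_width": finger opening in mm; "gripper_force": force on a finger pad.
Only numpy, scipy, OpenCV 4.12 (cv2) and the standard library are available. Lean on these libraries where they do the work, as an engineer would, in place of code of your own. Each camera call takes 0.05 s, during which the arm holds its last target. There are 200 camera calls.

## Working session

There is one attempt and no reset: what is moved stays moved. The work goes in short steps, Python scripts to look and compute and a tool call to move; the robot and the scene stay as the last step left them, time stands still between calls to the robot, and variables do not carry over. Pictures are saved under pics/ and viewed, at most 10 in all, crops included, and the job is handed in when it is done.

Besides the shell and the picture viewer there is one more tool, called after "Emit:" by a JSON object that holds its "api" and its "payload". step_arm: Moves the arm, as the interface text tells. Its arguments: {"type":"object","properties":{"plan":{"type":"array","items":{"type":"number"}},"hand":{"type":"number"},"newtons":{"type":"number"}},"required":["plan"]}

```bash
mkdir -p pics; cat > h.py <<'E'
import numpy as np, cv2
from scipy.spatial.transform import Rotation as R
from workcell import sensors, viewer, env
def rot(a):
    a=np.array(a,float)
    return a if a.shape==(3,3) else R.from_euler('xyz',a,degrees=True).as_matrix()
def ray(p,px):
    x,y=(px[0]-p['cx'])/p['fx'],(px[1]-p['cy'])/p['fy']
    u=np.array([x,y])
    for _ in range(20): u=np.array([x,y])/(1+p['k1']*(u@u))
    return np.array(p['position'],float), rot(p['attitude'])@np.array([u[0],u[1],1])
def at(p,px,z):
    o,d=ray(p,px); return o+d*(z-o[2])/d[2]
def proj(p,w):
    c=rot(p['attitude']).T@(np.array(w,float)-np.array(p['position']))
    u=c[:2]/c[2]; u=u*(1+p['k1']*(u@u)); return np.array([p['fx']*u[0]+p['cx'],p['fy']*u[1]+p['cy']])
def save(p,n): cv2.imwrite('pics/'+n+'.png',p['img'][:,:,::-1])
E
python3 - <<'E'
from h import *
for c in ['top','side','wrist']:
    p=viewer.grab_frame(c); save(p,c+'1')
    print(c,np.round(p['position']),np.round(p['attitude'],2),p['fx'],p['k1'])
    for n in ['plug_mid','plug_narrow','plug_wide','gauge']:
        for d in viewer.pinpoint(n,p)[:3]:
            print(n,round(d['score'],2),np.round(d['location']),np.round(at(p,d['location'],0)))
cv2.imwrite('pics/both.png',np.hstack([cv2.imread('pics/top1.png'),cv2.imread('pics/side1.png')])[:, :])
s=sensors.state();print(s['ee_pos'],s['ee_rot'],s['time_s'])
E
```

```text
top [ 292.  -74. 1056.] [-171.3    -0.88  -91.52] 444.3047629811216 -0.16251737564623234
plug_mid 0.63 [257. 206.] [ 411. -102.    0.]
plug_mid 0.56 [226. 165.] [512. -31.   0.]
plug_mid 0.56 [130. 188.] [462. 203.   0.]
plug_narrow 0.43 [364. 189.] [ 446. -364.    0.]
plug_wide 0.9 [300. 180.] [ 472. -208.    0.]
gauge 0.62 [265. 170.] [ 496. -125.    0.]
side [  74. -975.  741.] [-124.89   -1.04  -22.85] 478.43614125741635 -0.08561094242304683
plug_mid 0.92 [238. 205.] [418.  -7.   0.]
plug_mid 0.59 [281. 221.] [ 497. -113.    0.]
plug_mid 0.55 [272. 200.] [510. -23.   0.]
plug_narrow 0.85 [307. 292.] [ 446. -358.    0.]
plug_wide 0.79 [291. 248.] [ 477. -216.    0.]
gauge 0.86 [229. 165.] [465. 191.   0.]
wrist [142. 563. 385.] [ 1.6459e+02 -2.0000e-02  6.8400e+01] 279.2229252971449 -0.03728691510978501
[211.55534508 534.67391921 228.01003649] [ 1.79992362e+02 -1.29779918e-03  1.58412842e+02] 0.75
```

View pics/top1.png

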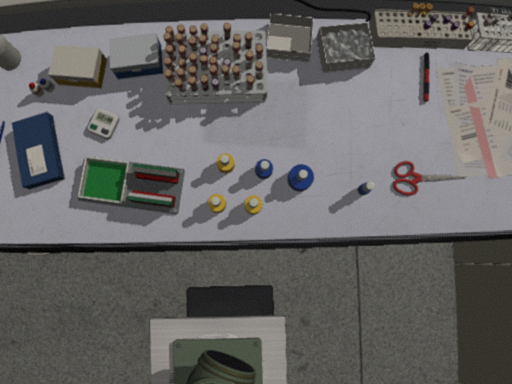

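View pics/side1.png

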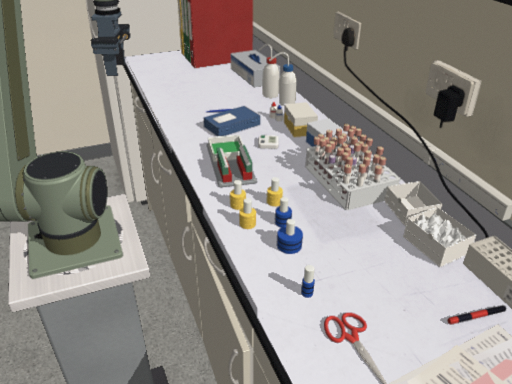

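```bash
python3 - <<'E'
from h import *
from scipy.optimize import least_squares
t=viewer.grab_frame('top'); s=viewer.grab_frame('side')
def blue(p,lo,hi):
    hsv=cv2.cvtColor(p['img'],cv2.COLOR_RGB2HSV)
    m=cv2.inRange(hsv,(108,150,40),(130,255,255)); 
    n,l,st,c=cv2.connectedComponentsWithStats(m)
    return [(c[i].round(1),st[i]) for i in range(1,n) if st[i][4]>25 and lo[0]<c[i][0]<hi[0] and lo[1]<c[i][1]<hi[1]]
print(blue(t,(240,140),(390,210))); print(blue(s,(260,190),(330,300)))
c=cv2.resize(t['img'][145:225,70:320],None,fx=3.2,fy=3.2,interpolation=cv2.INTER_CUBIC)
d=cv2.resize(s['img'][130:260,200:320],None,fx=2.5,fy=2.5,interpolation=cv2.INTER_CUBIC)
o=np.zeros((c.shape[0]+d.shape[0],800,3),np.uint8);o[:c.shape[0],:c.shape[1]]=c;o[c.shape[0]:,:d.shape[1]]=d
cv2.imwrite('pics/crop.png',o[:,:,::-1]);print(c.shape,d.shape)
for px in [(264,162),(264,169)]: print(at(t,px,74).round(),at(t,px,0).round())
E
```

```text
[(array([263.4, 170.4]), array([256, 161,  16,  16, 100], dtype=int32)), (array([300.5, 177.1]), array([289, 165,  24,  24, 322], dtype=int32))]
[(array([287.2, 234.1]), array([276, 208,  26,  45, 626], dtype=int32)), (array([307.2, 288.7]), array([302, 280,  12,  17, 118], dtype=int32))]
(256, 800, 3) (325, 300, 3)
[ 501. -119.   74.] [ 517. -123.    0.]
[ 485. -119.   74.] [ 500. -122.    0.]
```

View pics/crop.png

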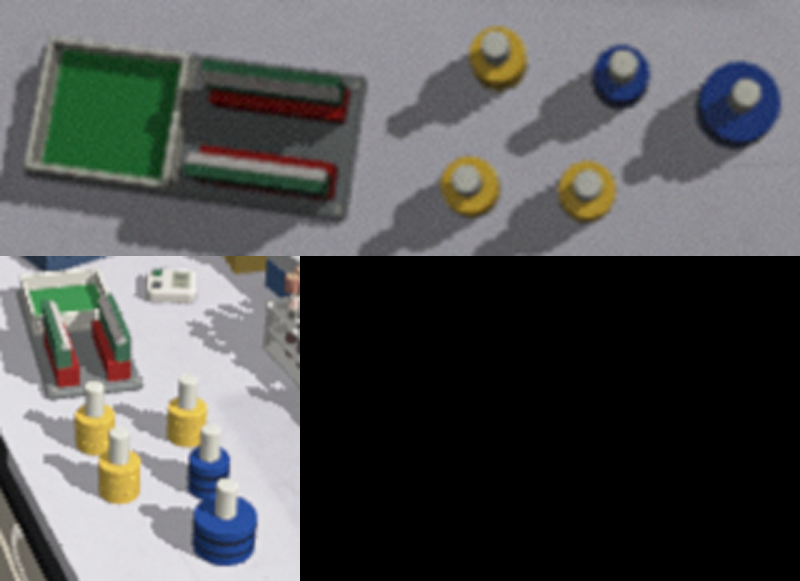

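Emit:
{"api": "step_arm", "payload": {"plan": [0,0,0,0,0,0]}}

```text
time_s: 0.93
ee_pos: [211.6, 534.7, 228.0]
ee_rot: [180.0, 0.0, 158.4]
force: [-0.6, -0.1, -0.4]
gripper_width: 91.2
gripper_force: 0.0
```

```bash
python3 - <<'E'
from h import *
from scipy.optimize import least_squares
t=viewer.grab_frame('top'); s=viewer.grab_frame('side')
f=lambda w:np.r_[proj(t,w)-(70+624/3.2,145+62/3.2), proj(s,w)-(200+209/2.5,130+173/2.5)]
r=least_squares(f,[500,-115,74]);print(r.x,r.fun)
C=[((366,78),(55,-125,5)),((343,217),(-55,-125,5)),((52,42),(50,125,35)),((25,170),(-50,125,35))]
def g(q):
    o=[]
    for c,w in C:
        ww=R.from_euler('z',q[2]).apply(w)+[q[0],q[1],0]
        o+=list(proj(t,ww)-(70+c[0]/3.2,145+c[1]/3.2))
    return o
r=least_squares(g,[470,140,-.1]);q=r.x;print(q,np.degrees(q[2]),np.round(r.fun,1))
for y in(-65,60): print(R.from_euler('z',q[2]).apply([0,y,0])+[q[0],q[1],0])
st=sensors.state(); T=rot(st['ee_rot'])
print(T.round(3)); W=np.array([500,-115,160]); print(T.T@(W-st['ee_pos']))
w=viewer.grab_frame('wrist'); print(T.T@(np.array(w['position'])-st['ee_pos']))
E
```

```text
[ 496.35250185 -121.46773836   72.24818562] [ 0.02874529 -0.09980059 -0.10919022  0.02303856]
[ 4.66460995e+02  1.96187054e+02 -1.44092137e-01] -8.255871296121413 [ 2.3 -0.2  3.1  1.4 -3.4 -1.3 -2.2 -0.2]
[457.12738314 131.86067029   0.        ]
[475.07663742 255.56525497   0.        ]
[[-0.93   0.368  0.   ]
 [ 0.368  0.93   0.   ]
 [-0.     0.    -1.   ]]
[-507.23143198 -497.98031554   67.94087228]
[  75.45444118    0.96650872 -157.21349801]
```

Emit:
{"api": "step_arm", "payload": {"plan": [-3.1,-2.2,0,0,0,0,-3.1,-2.2,0,0,0,0,-3.1,-2.2,0,0,0,0,-3.1,-2.2,0,0,0,0,-3.1,-2.2,0,0,0,0], "hand": 3.6}}

```text
time_s: 1.5
ee_pos: [315.8, 373.9, 228.1]
ee_rot: [180.0, 0.0, 158.5]
force: [0.6, 0.1, -0.8]
gripper_width: 60.7
gripper_force: 0.0
```

Emit:
{"api": "step_arm", "payload": {"plan": [-3.1,-2.2,0,0,0,0,-3.1,-2.2,0,0,0,0,-3.1,-2.2,0,0,0,0,-3.1,-2.2,0,0,0,0,-3.1,-2.2,0,0,0,0]}}

```text
time_s: 1.92
ee_pos: [419.6, 214.4, 228.2]
ee_rot: [180.0, 0.0, 158.4]
force: [0.1, -0.1, -0.7]
gripper_width: 35.9
gripper_force: 0.0
```

```bash
python3 - <<'E'
from h import *
p=viewer.grab_frame('wrist'); save(p,'w2'); import pickle; pickle.dump(p,open('w2.pkl','wb'))
o=cv2.resize(p['img'],(800,600),interpolation=cv2.INTER_CUBIC); cv2.imwrite('pics/w2b.png',o[:,:,::-1])
print(sensors.state()['ee_pos'])
E
```

```text
[423.07877778 209.22216665 228.21121895]
```

View pics/w2b.png

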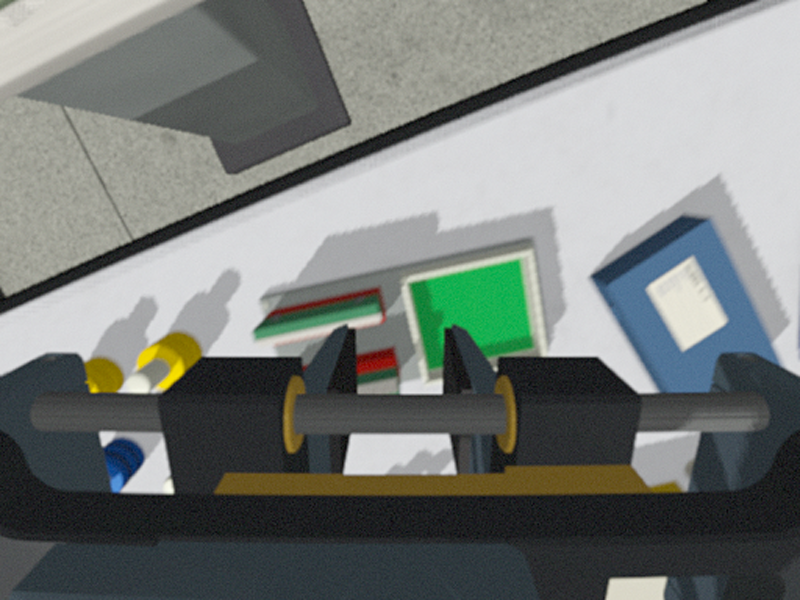

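Emit:
{"api": "step_arm", "payload": {"plan": [-3.2,0,0,0,0,0,-3.2,0,0,0,0,0,-3.2,0,0,0,0,0,-3.2,0,0,0,0,0,0,0,0,0,0,0]}}

```text
time_s: 2.38
ee_pos: [542.8, 167.2, 227.5]
ee_rot: [180.0, 0.2, 158.2]
force: [0.6, 0.8, -0.3]
gripper_width: 35.8
gripper_force: 0.0
```

```bash
python3 - <<'E'
from h import *
p=viewer.grab_frame('wrist'); import pickle; pickle.dump(p,open('w3.pkl','wb'))
o=cv2.resize(p['img'][0:260,60:410],None,fx=2.28,fy=2.28,interpolation=cv2.INTER_CUBIC); cv2.imwrite('pics/w3b.png',o[:,:,::-1])
print(sensors.state()['ee_pos'],p['position'])
E
```

```text
[539.92033944 168.10398823 227.33256753] [472.4802645  196.17357339 384.3999877 ]
```

View pics/w3b.png

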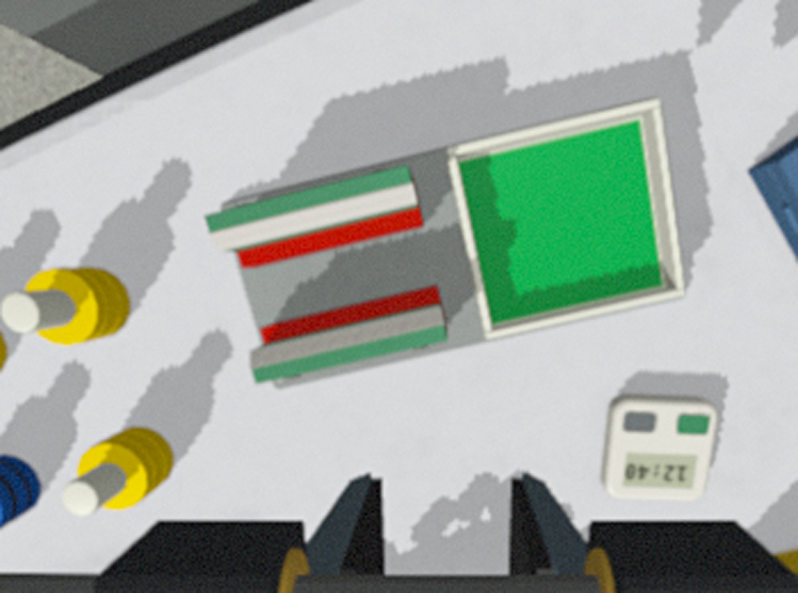

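```bash
python3 - <<'E'
from h import *
import pickle
from scipy.optimize import least_squares
p=pickle.load(open('w3.pkl','rb'))
C=[((243,267),(-16,-115,35)),((423,224),(-16,-15,35)),((262,327),(16,-115,35)),((437,288),(16,-15,35)),
((208,232),(-33,-115,68)),((411,184),(-33,-15,68)),((253,368),(33,-115,68)),((445,323),(33,-15,68))]
K=[((452,150),-1,-1),((658,100),-1,1),((683,293),1,1),((488,337),1,-1)]
def g(q):
    o=[]
    for c,w in C+[(c,(a*(46+q[3]),60+b*(51+q[3]),35)) for c,a,b in K]:
        ww=R.from_euler('z',q[2]).apply(w)+[q[0],q[1],0]
        o+=list(proj(p,ww)-(60+c[0]/2.28,c[1]/2.28))
    return o
r=least_squares(g,[466,190,-.14,4],loss='soft_l1');q=r.x;print(q,np.degrees(q[2]),np.round(g(q),1))
for y in(-65,60): print(R.from_euler('z',q[2]).apply([0,y,0])+[q[0],q[1],0])
st=sensors.state(); T=rot(st['ee_rot'])
W=np.array([570,-155,180]); print(T.T@(W-st['ee_pos']))
E
```

```text
[ 4.70132469e+02  2.04884032e+02 -1.58339836e-01  2.64664806e+00] -9.072204356987791 [-0.6  0.6  0.4  0.2 -1.3  0.1  0.3 -1.1  0.8  0.8  1.1 -0.1 -1.1 -0.3
 -0.2 -0.2 -0.8 -0.1  0.1  0.4  0.2 -0.   0.5 -0.3]
[459.88333169 140.69715523   0.        ]
[479.59321033 264.13345737   0.        ]
[-147.63853065 -288.96608166   47.3583473 ]
```

Emit:
{"api": "step_arm", "payload": {"plan": [-1.6,-3.2,0,0,0,0,-1.6,-3.2,0,0,0,0,-1.6,-3.2,0,0,0,0,-1.6,-3.2,0,0,0,0,-1.6,-3.2,0,0,0,0]}}

```text
time_s: 2.85
ee_pos: [552.3, -9.7, 228.1]
ee_rot: [180.0, -0.0, 158.5]
force: [0.5, -0.1, 0.4]
gripper_width: 36.2
gripper_force: 0.0
```

Emit:
{"api": "step_arm", "payload": {"plan": [-1.6,-3.2,0,0,0,0,-1.6,-3.2,0,0,0,0,-1.6,-3.2,0,0,0,0,-1.6,-3.2,0,0,0,0,0,0,0,0,0,0]}}

```text
time_s: 3.27
ee_pos: [565.5, -156.4, 227.9]
ee_rot: [-179.9, 0.1, 158.2]
force: [-0.6, -0.6, 0.2]
gripper_width: 35.9
gripper_force: 0.0
```

```bash
python3 - <<'E'
from h import *
p=viewer.grab_frame('wrist'); import pickle; pickle.dump(p,open('w4.pkl','wb'))
o=cv2.resize(p['img'][0:260,60:410],None,fx=2.28,fy=2.28,interpolation=cv2.INTER_CUBIC); cv2.imwrite('pics/w4b.png',o[:,:,::-1])
print(sensors.state()['ee_pos'],p['position'])
print([(d['score'],at(p,d['location'],0)) for d in viewer.pinpoint('plug_mid',p)])
E
```

```text
[ 565.20068981 -153.51968129  227.75636108] [ 495.79944979 -127.00836992  384.95611122]
[(0.83, array([412.64352748, -88.7149942 ,   0.        ])), (0.82, array([415.67008927,  -1.95981576,   0.        ])), (0.68, array([516.03739906, -23.74676623,   0.        ]))]
```

View pics/w4b.png

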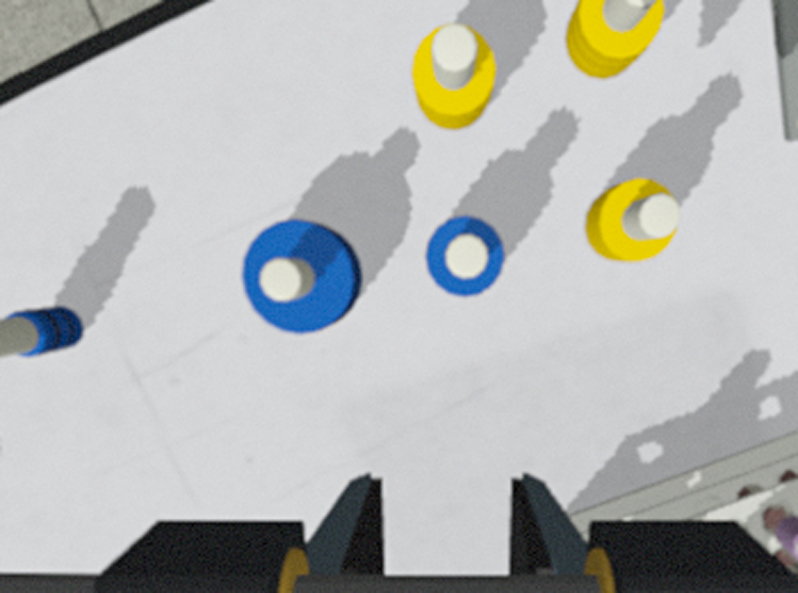

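```bash
python3 - <<'E'
from h import *
import pickle
p=pickle.load(open('w4.pkl','rb'))
for c,z in [((467,257),74),((465,256),40)]: print(at(p,(60+c[0]/2.28,c[1]/2.28),z))
st=sensors.state(); T=rot(st['ee_rot']); P=at(p,(60+467/2.28,257/2.28),74)
P[2]=110; print(T.T@(P-st['ee_pos']))
E
```

```text
[ 497.55061352 -117.59845533   74.        ]
[ 496.88263687 -117.35581079   40.        ]
[ 75.29988566   6.73794297 117.87103601]
```

Emit:
{"api": "step_arm", "payload": {"plan": [1.9,0.2,3,0,0,0,1.9,0.2,3,0,0,0,1.9,0.2,3,0,0,0,1.8,0.1,2.8,0,0,0,0,0,0,0,0,0]}}

```text
time_s: 3.78
ee_pos: [490.0, -113.1, 104.8]
ee_rot: [-179.9, -1.0, 158.6]
force: [-1.7, 0.6, -0.1]
gripper_width: 36.0
gripper_force: 0.0
```

Emit:
{"api": "step_arm", "payload": {"plan": [0,0,0,0,0,0,0,0,0,0,0,0]}}

```text
time_s: 3.95
ee_pos: [500.5, -117.1, 111.5]
ee_rot: [180.0, 0.2, 158.5]
force: [0.3, 0.3, 1.1]
gripper_width: 36.0
gripper_force: 0.0
```

Emit:
{"api": "step_arm", "payload": {"plan": [0,0,1.2,0,0,0,0,0,1.4,0,0,0,0,0,1.3,0,0,0,0,0,0.8,0,0,0,0,0,0.4,0,0,0]}}

```text
time_s: 4.37
ee_pos: [500.2, -117.9, 59.3]
ee_rot: [180.0, 0.1, 158.4]
force: [0.5, -0.1, 0.0]
gripper_width: 35.7
gripper_force: 0.0
```

Emit:
{"api": "step_arm", "payload": {"plan": [0,0,0,0,0,0,0,0,0,0,0,0,0,0,0,0,0,0]}}

```text
time_s: 4.62
ee_pos: [499.6, -117.9, 59.8]
ee_rot: [180.0, 0.1, 158.4]
force: [-0.2, -0.1, 0.4]
gripper_width: 35.7
gripper_force: 0.0
```

Emit:
{"api": "step_arm", "payload": {"plan": [0.2,0,0.1,0,0,0,0,0,0,0,0,0]}}

```text
time_s: 4.78
ee_pos: [496.7, -116.9, 58.3]
ee_rot: [180.0, 0.0, 158.4]
force: [-0.1, -0.0, -0.9]
gripper_width: 35.8
gripper_force: 0.0
```

Emit:
{"api": "step_arm", "payload": {"plan": [0,0,0,0,0,0,0,0,0,0,0,0,0,0,0,0,0,0,0,0,0,0,0,0,0,0,0,0,0,0], "hand": 0.5, "newtons": 20}}

```text
time_s: 5.2
ee_pos: [496.7, -116.9, 57.8]
ee_rot: [180.0, -0.0, 158.4]
force: [-0.1, 0.3, -0.9]
gripper_width: 19.2
gripper_force: 20.0
```

Emit:
{"api": "step_arm", "payload": {"plan": [0,0,-1,0,0,0,0,0,-2.2,0,0,0,0,0,-2.8,0,0,0,0,0,-2.8,0,0,0,0,0,-2.2,0,0,0]}}

```text
time_s: 5.62
ee_pos: [497.2, -117.1, 170.6]
ee_rot: [180.0, 0.1, 158.4]
force: [1.3, 0.2, -1.3]
gripper_width: 19.6
gripper_force: 20.0
```

Emit:
{"api": "step_arm", "payload": {"plan": [0.8,1.4,0,0,0,0,1.4,2.4,0,0,0,0,1.6,2.8,0,0,0,0,1.7,3.0,0,0,0,0,1.7,3.0,0,0,0,0]}}

```text
time_s: 6.03
ee_pos: [475.7, 27.8, 168.7]
ee_rot: [180.0, 0.0, 158.3]
force: [0.1, 1.2, -1.5]
gripper_width: 19.8
gripper_force: 20.0
```

Emit:
{"api": "step_arm", "payload": {"plan": [1.7,3.0,0,0,0,0,1.6,2.8,0,0,0,0,1.4,2.4,0,0,0,0,1.0,1.8,0,0,0,0,0,0,0,0,0,0]}}

```text
time_s: 6.45
ee_pos: [459.5, 143.9, 168.6]
ee_rot: [179.9, -0.0, 158.6]
force: [-0.5, -0.0, -0.0]
gripper_width: 19.1
gripper_force: 20.0
```

Emit:
{"api": "step_arm", "payload": {"plan": [0,0,0,0,0,0,0,0,0,0,0,0,0,0,0,0,0,0]}}

```text
time_s: 6.7
ee_pos: [460.1, 139.7, 168.1]
ee_rot: [-180.0, 0.0, 158.4]
force: [-0.0, 0.4, -0.7]
gripper_width: 19.5
gripper_force: 20.0
```

```bash
python3 - <<'E'
from h import *
st=sensors.state(); T=rot(st['ee_rot']); print(st['ee_pos'],T.T@(np.array([459.9,140.7,120])-st['ee_pos']),st['gripper_width'])
a=[]
for c in ('wrist','top'):
    p=viewer.grab_frame(c)
    a.append(p['img'] if c=='wrist' else cv2.resize(p['img'][120:240,60:380],(512,192),interpolation=cv2.INTER_CUBIC))
cv2.imwrite('pics/h1.png',np.vstack(a)[:,:,::-1])
E
```

```text
[460.09007152 139.72670213 168.14117884] [ 0.54534506  0.84425608 48.14090118] 19.485338055922817
```

View pics/h1.png

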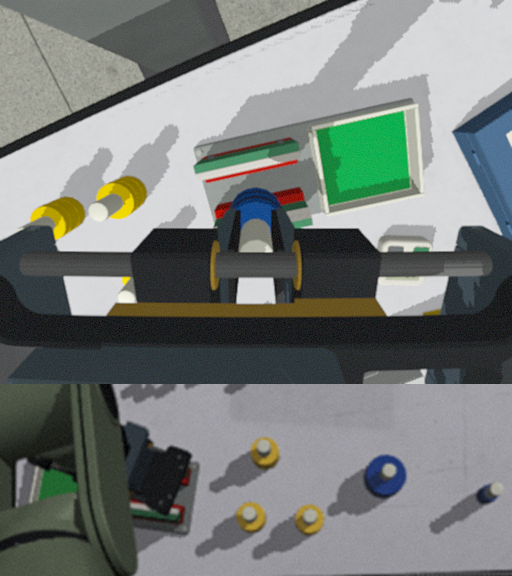

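Emit:
{"api": "step_arm", "payload": {"plan": [0,0.1,0.8,0,0,0,0,0,1.2,0,0,0,0,0,1.2,0,0,0,0,0,0.9,0,0,0,0,0,0.5,0,0,0]}}

```text
time_s: 7.22
ee_pos: [459.7, 141.0, 120.4]
ee_rot: [-179.9, -0.1, 158.4]
force: [-0.4, 0.5, -1.1]
gripper_width: 19.7
gripper_force: 20.0
```

Emit:
{"api": "step_arm", "payload": {"plan": [0,0,0.3,0,0,0,0,0,0.3,0,0,0,0,0,0.4,0,0,0,0,0,0.4,0,0,0,0,0,0.4,0,0,0]}}

```text
time_s: 7.63
ee_pos: [460.6, 141.6, 103.9]
ee_rot: [180.0, 0.0, 158.4]
force: [0.3, -0.3, -0.7]
gripper_width: 19.4
gripper_force: 20.0
```

Emit:
{"api": "step_arm", "payload": {"plan": [0,0,0.3,0,0,0,0,0,0.3,0,0,0,0,0,0.2,0,0,0,0,0,0.1,0,0,0,0,0,0,0,0,0]}}

```text
time_s: 8.05
ee_pos: [460.3, 141.5, 94.7]
ee_rot: [-180.0, -0.0, 158.4]
force: [0.7, 0.7, -1.5]
gripper_width: 19.1
gripper_force: 20.0
```

Emit:
{"api": "step_arm", "payload": {"plan": [0,0,0.1,0,0,0,0,0,0.1,0,0,0,0,0,0,0,0,0]}}

```text
time_s: 8.3
ee_pos: [460.4, 141.5, 92.9]
ee_rot: [180.0, -0.0, 158.4]
force: [0.0, 0.8, -1.6]
gripper_width: 19.7
gripper_force: 20.0
```

Emit:
{"api": "step_arm", "payload": {"plan": [0,0,0.1,0,0,0,0,0,0,0,0,0,0,0,0,0,0,0]}}

```text
time_s: 8.55
ee_pos: [460.5, 141.6, 92.8]
ee_rot: [180.0, 0.0, 158.4]
force: [-1.4, -0.3, 4.8]
gripper_width: 19.7
gripper_force: 20.0
```

Emit:
{"api": "step_arm", "payload": {"plan": [0,0,0.1,0,0,0,0,0,0,0,0,0,0,0,0,0,0,0]}}

```text
time_s: 8.8
ee_pos: [460.5, 141.6, 92.7]
ee_rot: [180.0, 0.0, 158.4]
force: [-3.4, 0.0, 12.1]
gripper_width: 19.7
gripper_force: 20.0
```

Emit:
{"api": "step_arm", "payload": {"plan": [0,0,0,0,0,0,0,0,0,0,0,0,0,0,0,0,0,0,0,0,0,0,0,0,0,0,0,0,0,0], "hand": 2.6}}

```text
time_s: 9.22
ee_pos: [460.4, 141.6, 90.8]
ee_rot: [-180.0, -0.0, 158.4]
force: [0.4, 0.1, 0.4]
gripper_width: 26.2
gripper_force: 0.0
```

Emit:
{"api": "step_arm", "payload": {"plan": [0,0,0,0,0,0,0,0,0,0,0,0,0,0,0,0,0,0,0,0,0,0,0,0,0,0,0,0,0,0], "hand": 0.5}}

```text
time_s: 9.63
ee_pos: [460.2, 141.5, 90.8]
ee_rot: [-180.0, -0.0, 158.4]
force: [0.3, 0.3, -0.8]
gripper_width: 19.6
gripper_force: 20.0
```

Emit:
{"api": "step_arm", "payload": {"plan": [0,0,-0.8,0,0,0,0,0,-1.4,0,0,0,0,0,-2,0,0,0,0,0,-2,0,0,0,0,0,-1.3,0,0,0]}}

```text
time_s: 10.05
ee_pos: [461.0, 141.8, 168.3]
ee_rot: [179.9, 0.1, 158.4]
force: [-0.5, -0.1, -1.9]
gripper_width: 19.8
gripper_force: 20.0
```

Emit:
{"api": "step_arm", "payload": {"plan": [0.3,1.6,0,0,0,0,0.7,3.0,0,0,0,0,0.7,3.2,0,0,0,0,0.6,2.7,0,0,0,0,0.4,1.6,0,0,0,0]}}

```text
time_s: 10.47
ee_pos: [480.3, 266.7, 166.7]
ee_rot: [179.9, 0.0, 158.5]
force: [-0.4, -0.4, -0.6]
gripper_width: 19.6
gripper_force: 20.0
```

Emit:
{"api": "step_arm", "payload": {"plan": [0,0,0,0,0,0,0,0,0,0,0,0,0,0,0,0,0,0]}}

```text
time_s: 10.72
ee_pos: [479.4, 263.3, 166.0]
ee_rot: [-179.9, -0.0, 158.4]
force: [-0.0, -0.4, -1.2]
gripper_width: 19.5
gripper_force: 20.0
```

Emit:
{"api": "step_arm", "payload": {"plan": [0,0,1.2,0,0,0,0,0,2.2,0,0,0,0,0,2.5,0,0,0,0,0,1.8,0,0,0,0,0,0.9,0,0,0]}}

```text
time_s: 11.13
ee_pos: [478.3, 262.0, 78.0]
ee_rot: [-179.8, -0.2, 158.3]
force: [0.6, 0.2, -1.6]
gripper_width: 19.6
gripper_force: 20.0
```

Emit:
{"api": "step_arm", "payload": {"plan": [0,0,0.3,0,0,0,0,0,0.3,0,0,0,0,0,0.2,0,0,0,0,0,0.1,0,0,0,0,0,0,0,0,0]}}

```text
time_s: 11.55
ee_pos: [480.2, 264.1, 71.7]
ee_rot: [179.9, 0.1, 158.4]
force: [-0.5, -0.0, -1.1]
gripper_width: 19.5
gripper_force: 20.0
```

Emit:
{"api": "step_arm", "payload": {"plan": [0,0,0.1,0,0,0,0,0,0.1,0,0,0,0,0,0,0,0,0,0,0,0,0,0,0]}}

```text
time_s: 11.88
ee_pos: [480.3, 264.3, 69.8]
ee_rot: [179.9, 0.1, 158.4]
force: [-0.5, 0.4, 4.7]
gripper_width: 19.2
gripper_force: 20.0
```

Emit:
{"api": "step_arm", "payload": {"plan": [0,0,0.1,0,0,0,0,0,0,0,0,0,0,0,0,0,0,0]}}

```text
time_s: 12.13
ee_pos: [480.3, 264.3, 69.7]
ee_rot: [179.9, 0.1, 158.4]
force: [-1.7, -1.4, 10.6]
gripper_width: 19.6
gripper_force: 20.0
```

On the tray floor. Release and retreat.

Emit:
{"api": "step_arm", "payload": {"plan": [0,0,-0.1,0,0,0,0,0,0,0,0,0,0,0,0,0,0,0,0,0,0,0,0,0,0,0,0,0,0,0], "hand": 3.6}}

```text
time_s: 12.55
ee_pos: [479.6, 264.0, 68.6]
ee_rot: [-180.0, -0.0, 158.4]
force: [0.6, -0.7, -0.7]
gripper_width: 35.8
gripper_force: 0.0
```

Emit:
{"api": "step_arm", "payload": {"plan": [0,0,-1,0,0,0,0,0,-2.5,0,0,0,0,0,-3,0,0,0,0,0,-3.5,0,0,0,0,0,-3.5,0,0,0]}}

```text
time_s: 12.97
ee_pos: [479.3, 263.8, 205.7]
ee_rot: [-180.0, -0.0, 158.4]
force: [0.9, 0.3, -0.4]
gripper_width: 36.1
gripper_force: 0.0
```

Emit:
{"api": "step_arm", "payload": {"plan": [-3,0,0,0,0,0,-3,0,0,0,0,0,-2,0,0,0,0,0,0,0,0,0,0,0,0,0,0,0,0,0]}}

```text
time_s: 13.38
ee_pos: [554.4, 234.2, 204.0]
ee_rot: [-180.0, -0.0, 158.3]
force: [-0.5, 0.3, -0.7]
gripper_width: 35.6
gripper_force: 0.0
```

```bash
python3 - <<'E'
from h import *
a=[]
for c in ('wrist','side'):
    p=viewer.grab_frame(c)
    a.append(p['img'][:290] if c=='wrist' else cv2.resize(p['img'][110:310,180:400],(512,300),interpolation=cv2.INTER_CUBIC))
cv2.imwrite('pics/h2.png',np.vstack(a)[:,:,::-1])
E
```

```text
(no output)
```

View pics/h2.png

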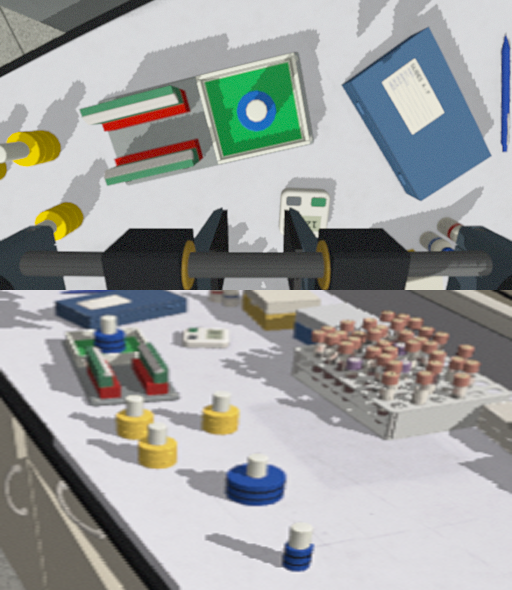

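The plug stands upright in the centre of the tray (wrist view, 257,110), and the wide and narrow plugs have not moved. The gripper is clear of everything.

```bash
python3 -c "
from workcell import env; print(env.job_done())"
```

```text
the job is handed in; nothing more can be done
None
```

I lowered the good plug (plug_mid) onto the red jaws, then moved it to the pass tray, where it now stands upright and released. The other two plugs are where they were, and the job was handed in at about 13.5 s.

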